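# Hang the reorder tag on the supply bin

### The job

The supply bin is running low: take the white reorder tag out of its wooden holder and hang it upright on the bin's steel hook with the scale face pointing away from the bin, turning or regrasping it first if needed. The notch in the hook strip is not exactly where measured: find it, by sliding the tag lightly along the strip if need be, so that the tongue drops in and the tag sits fully home, then let go. Never push the tag hard against the hook (keep below 25 N), do not drop it, and leave the things standing around undisturbed.

Things in the scene. Friction and masses are not known exactly. Their poses are not given: they have to be found in the camera images.
- tag_center (a point): Centre, half-way up, of the loose white plastic tag: 70 wide (y), 126 tall (z), 20 mm deep (x), 80 to 170 g. Axes: z up the tag, x out of the scale face (raised grey frame and graduation bars; the back is plain). It stands loosely in the holder, facing any way, leaning up to 4 degrees. Scale plate: x +5 to +10, 70 wide, z -63 to +21 from here; it is the heavy part.
- tag_tab (a point): Middle of the tag's grip tab, 46 mm above tag_center, tag axes. Tab: flat faces, 14 mm thick in x, 40 wide in y, 38 tall. Right under it is a cross-piece 60 wide in y, 20 deep in x, 8 thick, overhanging the tab by 3 mm each side: its top is 19 mm and its underside 27 mm below this point.
- tag_tongue (a point): Underside of the tag's tongue, 9 mm above tag_center, tag axes. Under the cross-piece a groove 10 mm wide in x, centred here, runs along y between the scale plate (+x) and a back leg (x -10 to -5, 60 wide, down to 12 mm below this point). The tongue, 10 mm wide in y, fills the groove's middle, standing 8 mm down from the cross-piece's underside.
- tag_mark (a point): Middle of the scale face of the tag: 10 mm along x and 7 mm below tag_center, tag axes.
- holder: Fixed wooden block, 60 (x) x 100 (y) x 32 mm high (z up), origin under its centre; a slot 6.5 mm wide along its y holds the lowest 26 mm of the tag's plate. It may have any yaw.
- bin: Fixed open white plastic supply bin, 160 (x) x 240 (y) x 100 mm high, origin under its centre, z up. Its steel hook, a J-shaped bracket with an upturned strip, is on the +x side, 43 mm clear of the wall: 'away from the bin' is its +x.
- hook_ref (a point): On the bin (bin axes), 125 mm along its x, mid-width, 115 mm up: top edge and mid-thickness of the hook's upturned strip, 4 mm thick in x, 144 long in y, 53 tall. Mid-length its top edge has a notch 14 mm wide, 10 deep. The hook clips anywhere along the bin's rail: strip and notch are shifted along y by up to 28 mm either way from this point, unmeasured; x and height are true.
- hook_base (a point): The hook's foot beside the bin, 55 mm below hook_ref, bin axes. The strip is springy: pushed down with over 2 N it gives about 1 mm per 1.5 N, up to 12 mm, and springs back; sideways it is rigid. The tag rides 8 mm high on its tongue until that is in the notch; home, the cross-piece rests on the strip's top edge, tag_center 17 mm below hook_ref, plate beyond the strip.
- carton: Bystander: loose small cardboard box 45 x 80 x 60 mm, origin under its centre. Leave alone.
- jar: Bystander: loose amber glass jar, 60 mm across, 90 mm tall, origin under its centre. Leave alone.
- dish: Bystander: loose steel bowl, 110 mm across, 35 mm tall, origin under its centre. Leave alone.
There are look-alikes about, which are no part of the job. Leave any purple or yellow look-alike of the part that bears tag_center alone.

How it is judged:
On the way, in this order (a step that is already met when the one before it is completed fails the run):
1. the tag is lifted clear of the holder (height (world z) of tag_center above 0.13 m), for 0.2 s.
2. the tag rests on the hook strip, astride it, scale face outward (contact force between tag and bin above 0.3 N and x of tag_mark in the frame of bin between 0.127 and 0.145 m and z of tag_center in the frame of bin below 0.1095 m and angle between tag_center's own z axis and vertical below 0.2 rad), for 0.2 s.
At the end, for the whole second after the job is handed in: The tag hangs at rest, let go: tag_center 14.5 to 21 mm below hook_ref and within 36 mm of it along the bin's y, scale face 4 to 17 mm beyond hook_ref (away from the bin), upright within 0.12 rad, square to the bin within 0.15 rad, its weight on the hook; bystanders undisturbed (z of tag_center in the frame of bin between 0.094 and 0.1005 m and y of tag_center in the frame of bin between -0.036 and 0.036 m and x of tag_mark in the frame of bin between 0.129 and 0.142 m and angle between tag_center's own z axis and vertical below 0.12 rad and angle between the x axis of tag_center and the x axis of bin, either way round below 0.15 rad and contact force between tag and bin above 0.3 N and linear speed of tag below 0.02 m/s and angular speed of tag below 0.3 rad/s); the robot touches nothing.
It fails at once if the tag is pushed against the bin or its hook with more than 25 N (contact force between tag and bin above 25 N).
It fails at once if the tag is dropped (falls or flies faster than 0.8 m/s) (linear speed of tag above 0.8 m/s and contact force between tag and the fingers below 0.1 N).
It fails at once if the carton is moved by more than 20 mm (distance of carton from where it was at the start of the episode above 0.02 m).
It fails at once if the jar is moved by more than 20 mm (distance of jar from where it was at the start of the episode above 0.02 m).
It fails at once if the dish is moved by more than 20 mm (distance of dish from where it was at the start of the episode above 0.02 m).
It also fails if it takes over 67 s, if anything falls off the work surface, if the arm or the gripper's body presses on something with over 40 N, if the wrist force passes 120 N, or if a joint passes its speed limit or range.

### The arm

A 6-joint arm with a two-finger parallel gripper is mounted at the origin on the work surface. World frame = base frame: x ahead of the robot, y to its left, z up, the work surface at z = 0. Lengths are in m, angles in rad, forces in N, time in s.
With the tool pointing down it reaches from about 0.225 to 0.875 m from the base axis. Payload 3.4 kg.
Tool frame: the origin (TCP) lies on the centre line of the jaws, within the pads' length; the fingertips stand 17 mm ahead of it and the grasp point (between the pads) lies 2 mm behind it (manip.finger_overhang is the distance from the TCP to the fingertips, in m); y points along the fingers, x is the direction in which the jaws open and shut, and the axes are right-handed (so a half turn about y gives the same grasp; the last joint's range is limited). The gripper opens to 85 mm and grips with 20 to 120 N. Pads are 22 mm wide; open, the fingers measure 114 mm over their backs; the gripper's body (76 mm by 85 mm) begins 54 mm behind the grasp point. The pads swing forward as they close: fully open they stand 13 mm farther back than shut.
Start: joints at [-1.298, 0.276, 1.505, -0, 1.361, -0.121], TCP at [0.221, -0.531, 0.248] pointing down, gripper open.
Joint ranges: [-2.89, 2.89], [-0.75, 2.08], [0.22, 2.7], [-1.18, 4.32], [0.11, 2.71], [-2.7, 2.7]. Speed limits (rad/s): [2.57, 2.57, 3.14, 3.14, 3.14, 3.14].

### API

Orientations are given as a unit quaternion [w, x, y, z].
In Python, from rig import manip gives the robot as it stands.
- The arm moves only by the tool arm_command, never from a script. Its argument "commands" is a list of rows, each a list of 3 entries, a list of its own where there are three numbers: the finger opening in cm, from 0 to 8.54, then the shift along the world's x, y, z in cm, then the turn about the world's z in rad. A call has 1 to 12 rows; each row shifts and turns the commanded pose from where the row before left it; what a row does not reach is not made up. A row lasts 1/10 s, in which the tool goes at most 50 mm and 8.59 degrees, less where a joint would pass 70% of its speed; a pose out of reach is approached as far as the arm can. A call with a gripper value outside its range is refused whole. The fingers move at their own pace and stop on an object; "grip_force" is the grip in N (left out, the last holds). Time passes only in rows, so rows that do not move let the fingers close. It gives the time, the measured TCP pose, the force and the opening at its end, in the units of the state.
- manip.get_state(): the state, without advancing time (a new reading comes with each control period).
- manip.get_image(name): name is "scene" or "top" or "wrist"; returns a dict with "pixels" (480x640x3 uint8, red, green, blue), "range_z" (480x640 float32, m along the optical axis (not along the pixel's ray), 0 where there is no reading), "intrinsics" (3x3 intrinsics, pixels), "k1" (the pictures are not rectified: a ray, as slopes to the right and down, at radius r is drawn at 1 + k1 r^2 times it, then the intrinsics apply), "R" (3x3) and "t" (3): a world point X has camera coordinates R X + t. Camera axes: x right, y down, z forward; pixel columns grow to the right and rows downward; lengths in m; the calibration is good to about 2 mm. A picture is of the moment at which its call begins.
- manip.sign_off(): hands the job in, once; it reports no verdict.
The state is a dict: "clock": time; "qpos": joint angles; "qd": joint speeds; "effort": joint torques, N m; "position": TCP position; "ee_rot": TCP orientation; "contact_force": force on the tool from outside, world axes, zero at the start; "moment": the same for the moment, N m; "width": finger opening in m.
Only numpy, scipy, OpenCV 4.12 (cv2) and the standard library are available. Lean on these libraries where they do the work, as an engineer would, in place of code of your own. Each camera call takes 0.05 s, during which the arm holds its last target.

## Working session

There is one attempt and no reset: what is moved stays moved. The work goes in short steps, Python scripts to look and compute and a tool call to move; the robot and the scene stay as the last step left them, time stands still between calls to the robot, and variables do not carry over. Pictures are saved under pics/ and viewed, and the job is handed in when it is done.

Besides the shell and the picture viewer there is one more tool, called after "Request:" as name(argument=value, ...), one argument or row to a line, values as JSON. arm_command: Moves the arm, as the interface text tells. Its arguments: {"type":"object","properties":{"commands":{"type":"array"},"grip_force":{"type":"number"}},"required":["commands"]}

```bash
ls; mkdir -p pics; cat > h.py <<'E'
import numpy as np, cv2
from rig import manip
def grab(n):
    im=manip.get_image(n); np.savez(''+n+'.npz',**{k:np.asarray(v) for k,v in im.items()}); return im
def load(n): return dict(np.load(''+n+'.npz'))
def cloud(im):
    K=im['intrinsics'];k1=float(im['k1']);H,W=im['range_z'].shape
    u,v=np.meshgrid(np.arange(W),np.arange(H))
    p=cv2.undistortPoints(np.stack([u,v],-1).reshape(-1,1,2).astype(np.float64),K,np.array([k1,0,0,0.])).reshape(H,W,2)
    z=im['range_z']; X=np.dstack([p[...,0]*z,p[...,1]*z,z])
    W_=(X-im['t'])@im['R']; W_[z<=0]=np.nan
    return W_
def proj(im,P):
    P=np.atleast_2d(P)
    r,_=cv2.projectPoints(P.astype(float),cv2.Rodrigues(im['R'])[0],im['t'].astype(float),im['intrinsics'],np.array([float(im['k1']),0,0,0.]))
    return r[:,0]
def save(n,a): cv2.imwrite('pics/'+n,cv2.cvtColor(a,cv2.COLOR_RGB2BGR))
E
python3 - <<'E'
from h import *
for n in ['scene','top','wrist']:
    im=grab(n); save(n+'0.png',im['pixels']); print(n,im['k1'],im['intrinsics'][0,0],-im['R'].T@im['t'])
s=manip.get_state();print(s)
E
```

```text
pics
scene -0.12792744464339462 524.2954727610382 [1.21316276 0.61841375 1.10244206]
top -0.08736543515232877 447.50755549790654 [0.47988952 0.0683922  1.17726285]
wrist -0.08595590488124841 398.3218901672083 [ 0.28436164 -0.50377607  0.37257441]
{'clock': 0.15, 'qpos': array([-1.29803038e+00,  2.76444741e-01,  1.50582827e+00, -3.09883973e-06,
        1.36070868e+00, -1.20988406e-01]), 'qd': array([ 4.03754205e-04, -2.30091872e-03, -2.88528164e-03,  1.64594037e-04,
       -5.77604883e-05,  5.06401655e-05]), 'effort': array([ 1.15298453e-04, -4.17143512e+01, -2.46034652e+01, -5.05274438e-04,
        7.63483637e-03, -3.08808978e-06]), 'position': array([ 0.2205039 , -0.53064157,  0.24764686]), 'ee_rot': array([ 0.5884641 , -0.58782587,  0.3929102 , -0.39216364]), 'contact_force': array([-0.00157958,  0.69187133,  1.05149399]), 'moment': array([ 0.05187248, -0.01294832,  0.02336635]), 'width': 0.08530800229581954}
```

View pics/scene0.png

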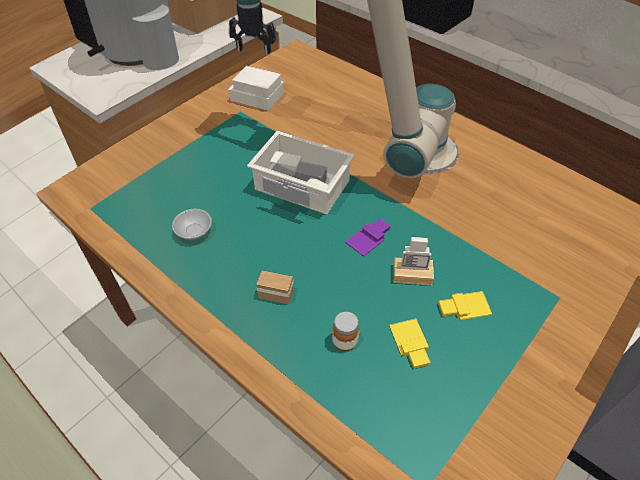

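View pics/top0.png

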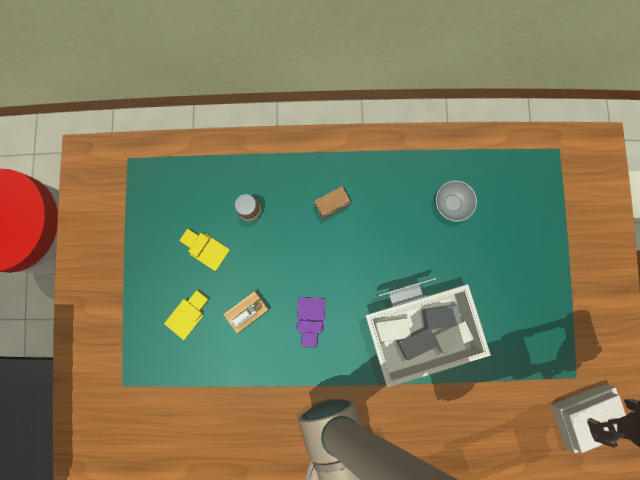

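View pics/wrist0.png

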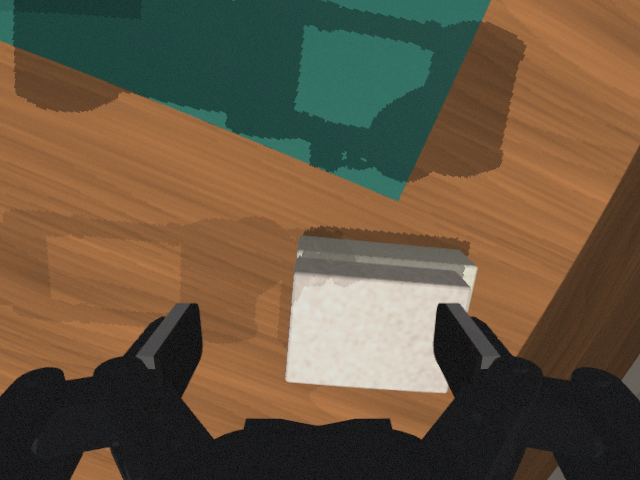

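```bash
python3 - <<'E'
from h import *
t=load('top');s=load('scene')
a=cv2.resize(t['pixels'][280:345,205:290],None,fx=6,fy=6,interpolation=cv2.INTER_CUBIC)
b=cv2.resize(s['pixels'][225:300,375:450],None,fx=5,fy=5,interpolation=cv2.INTER_CUBIC)
h=np.zeros((400,510+375,3),np.uint8);h[:390,:510]=a;h[:375,510:]=b
save('crop1.png',cv2.resize(h,(790,357)))
a=cv2.resize(t['pixels'][265:345,355:495],None,fx=5,fy=5,interpolation=cv2.INTER_CUBIC)
save('crop2.png',a)
for n in ['top','scene']:
    im=load(n);C=cloud(im)
    np.save(n+'_c.npy',C)
C=np.load('top_c.npy')
for v,u in [(312,246),(306,255),(318,236),(289,405),(310,390),(335,428)]: print(u,v,C[v,u])
# holder/tag cluster
m=(C[...,2]>0.02)
vv,uu=np.where(m); sel=(uu>220)&(uu<272)&(vv>288)&(vv<335)
P=C[vv[sel],uu[sel]]
print(np.c_[np.histogram(P[:,2],bins=np.arange(0.02,0.2,0.01))[0],np.arange(0.02,0.19,0.01)[:17]])
E
```

```text
246 312 [0.44692729 0.2450047  0.12993801]
255 306 [0.45878073 0.2379512  0.03411567]
236 318 [0.43341077 0.26825721 0.1319432 ]
405 289 [ 0.49409075 -0.13954982  0.06168673]
390 310 [ 0.4444312  -0.0947431   0.09961266]
428 335 [ 0.37941892 -0.19317889  0.05786946]
[[1.07e+02 2.00e-02]
 [5.75e+02 3.00e-02]
 [2.00e+00 4.00e-02]
 [2.00e+00 5.00e-02]
 [3.00e+00 6.00e-02]
 [2.00e+00 7.00e-02]
 [2.30e+01 8.00e-02]
 [9.60e+01 9.00e-02]
 [3.00e+00 1.00e-01]
 [7.00e+00 1.10e-01]
 [3.10e+01 1.20e-01]
 [7.90e+01 1.30e-01]
 [0.00e+00 1.40e-01]
 [0.00e+00 1.50e-01]
 [0.00e+00 1.60e-01]
 [0.00e+00 1.70e-01]
 [0.00e+00 1.80e-01]]
```

View pics/crop1.png

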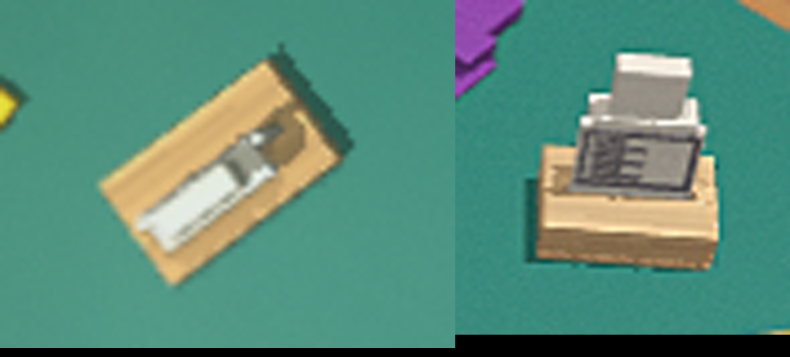

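View pics/crop2.png

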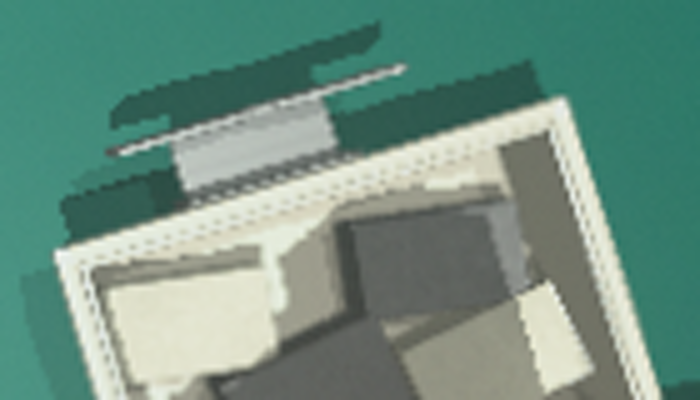

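```bash
cat >> h.py <<'E'
def ray(im,uv,z):
    p=cv2.undistortPoints(np.array(uv,float).reshape(-1,1,2),im['intrinsics'],np.array([float(im['k1']),0,0,0.])).reshape(-1,2)
    d=np.c_[p,np.ones(len(p))]@im['R']; c=-im['R'].T@im['t']
    s=(z-c[2])/d[:,2]; return c+s[:,None]*d
E
python3 - <<'E'
from h import *
from scipy.spatial.transform import Rotation as Rn
t=load('top');C=np.load('top_c.npy')
q=manip.get_state()['ee_rot'];print(Rn.from_quat(q[[1,2,3,0]]).as_matrix().round(3))
def c2(x,y): return (355+(x+.5)/5-.5,265+(y+.5)/5-.5)
S=ray(t,[c2(115,153),c2(405,67)],0.115);print('strip',S, S.mean(0),np.linalg.norm(S[0]-S[1]));d=S[1]-S[0];print('yaw',np.degrees(np.arctan2(d[0],-d[1])))
B=ray(t,[c2(58,252),c2(562,97)],0.1);print('binrim',B,np.linalg.norm(B[0]-B[1]));d=B[1]-B[0];yaw=np.arctan2(d[0],-d[1]);print(np.degrees(yaw))
# depth based rim plane fit
m=(C[...,2]>0.095)&(C[...,2]<0.108);m[:,:355]=0;m[:,500:]=0;m[:260]=0;m[395:]=0
P=C[m];print(len(P),P[:,2].mean());(c,wh,a)=cv2.minAreaRect((P[:,:2]*1000).astype(np.float32));print('bin',c,wh,a)
m=(C[...,2]>0.109)&(C[...,2]<0.125);m[:,:355]=0;m[:,460:]=0;m[:260]=0;m[320:]=0
P=C[m];print('strip depth',len(P));
if len(P)>5: print(cv2.minAreaRect((P[:,:2]*1000).astype(np.float32)),P[:,2].mean())
# holder
vv,uu=np.indices(C.shape[:2]);reg=(uu>215)&(uu<275)&(vv>285)&(vv<340)
m=reg&(C[...,2]>0.027)&(C[...,2]<0.037);P=C[m];print('holder',cv2.minAreaRect((P[:,:2]*1000).astype(np.float32)),np.median(P[:,2]))
m=reg&(C[...,2]>0.122);P=C[m];print('tab',len(P),cv2.minAreaRect((P[:,:2]*1000).astype(np.float32)),P.mean(0))
S=load('scene');Cs=np.load('scene_c.npy')
vv,uu=np.indices(C.shape[:2]);reg=(uu>385)&(uu<440)&(vv>230)&(vv<275)
P=Cs[reg&(Cs[...,2]>0.036)];print(len(P),P.min(0),P.max(0))
# plate face fit
P2=P[(P[:,2]>0.04)&(P[:,2]<0.085)];c=P2.mean(0);u,s,v=np.linalg.svd(P2-c);n=v[2]*np.sign(v[2][0]);print('face n',n,c,np.degrees(np.arctan2(n[1],n[0])),s/np.sqrt(len(P2)))
P3=P[(P[:,2]>0.1)&(P[:,2]<0.13)];c=P3.mean(0);u,s,v=np.linalg.svd(P3-c);n=v[2]*np.sign(v[2][0]);print('tab n',n,c,np.degrees(np.arctan2(n[1],n[0])),s/np.sqrt(len(P3)))
E
```

```text
[[ 0.384 -0.     0.923]
 [-0.923  0.001  0.384]
 [-0.001 -1.     0.   ]]
strip [[ 0.48026048 -0.06433219  0.115     ]
 [ 0.51771883 -0.20345867  0.115     ]] [ 0.49898966 -0.13389543  0.115     ] 0.14408090027216422
yaw 15.068958824615027
binrim [[ 0.43382737 -0.03754859  0.1       ]
 [ 0.50203034 -0.28287877  0.1       ]] 0.25463413349068925
15.536187692788891
1987 0.0996874609754464
bin (401.51116943359375, -178.59140014648438) (216.27969360351562, 261.9234313964844) 14.853071212768555
strip depth 95
((498.8002014160156, -134.25668334960938), (4.298122406005859, 141.63177490234375), 15.393486022949219) 0.11470212780318034
holder ((444.4367370605469, 263.99652099609375), (60.435733795166016, 101.09339141845703), 35.55322265625) 0.03250911055178071
tab 110 ((435.17523193359375, 257.249267578125), (14.30663013458252, 40.202857971191406), 35.30213165283203) [0.43539802 0.25673778 0.13125977]
727 [0.41344349 0.22674598 0.03610126] [0.46810696 0.29034269 0.13507288]
face n [0.80797427 0.58669811 0.05443263] [0.44639372 0.26191373 0.06194613] 35.98470128497911 [0.02082854 0.01318743 0.00229561]
tab n [0.79613553 0.57610389 0.1851284 ] [0.44107102 0.25808659 0.11686534] 35.890453908310285 [0.01203647 0.00907796 0.0031514 ]
```

The tag meant is the white one standing in the wooden block: top (246,312), scene (415,258). It is white, upright in the slot, with the scale face towards the scene camera. The look-alikes are the yellow ones at top (205,250) and (186,315) and the purple one at (311,322), all lying flat. The strip's ends are at top (378,296) and (436,278), so the notch should be near (407,287).

Request:
arm_command(
  commands=[
    [8.5,[1.2,4.38,0],0.1],
    [8.5,[1.2,4.38,0],0.1],
    [8.5,[1.2,4.38,0],0.1],
    [8.5,[1.2,4.38,0],0.1],
    [8.5,[1.2,4.38,0],0.1],
    [8.5,[1.2,4.38,0],0.1],
    [8.5,[1.2,4.38,0],0.1],
    [8.5,[1.2,4.38,0],0.1],
    [8.5,[1.2,4.38,0],0.1],
  ],
  grip_force=60,
)

```text
clock: 1.05
position: [0.3286, -0.135, 0.2483]
ee_rot: [-0.7, 0.7, -0.096, 0.097]
contact_force: [1.3, 0.6, -0.0]
width: 0.0851
```

```bash
python3 - <<'E'
from h import *
im=grab('wrist'); save('wrist1.png',im['pixels']); C=cloud(im); 
m=(C[...,2]>0.109)&(C[...,2]<0.122)&(C[...,0]>0.44);P=C[m];print(len(P))
if len(P)>5: print(cv2.minAreaRect((P[:,:2]*1000).astype(np.float32)),P[:,2].mean())
print(proj(im,[[0.499,-0.134,0.115]]))
E
```

```text
1650
((496.9212341308594, -137.07290649414062), (5.612390518188477, 144.2794952392578), 15.02957534790039) 0.11321886776276954
[[565.25514926 164.42555429]]
```

View pics/wrist1.png

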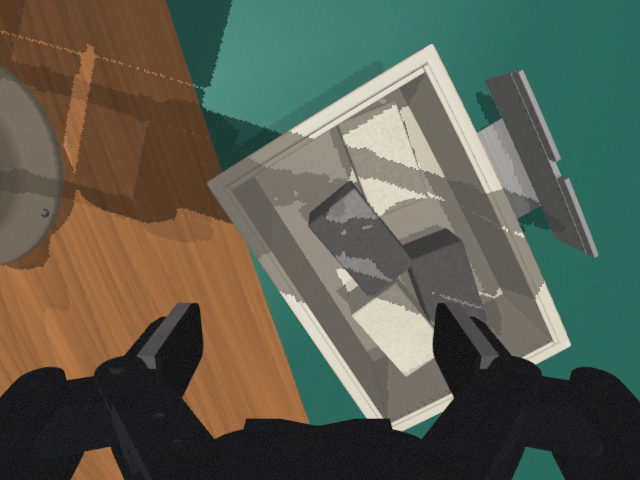

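The wrist view shows the notch at (562,168) in the strip, mid-length, which agrees with the prediction from the top view. Continuing to the tag.

Request:
arm_command(
  commands=[
    [8.5,[1.18,4.36,0],0.1],
    [8.5,[1.18,4.36,0],0.1],
    [8.5,[1.18,4.36,0],0.1],
    [8.5,[1.18,4.36,0],0.1],
    [8.5,[1.18,4.36,0],0.1],
    [8.5,[1.18,4.36,0],0.1],
    [8.5,[1.18,4.36,0],0.1],
    [8.5,[1.18,4.36,0],0.1],
    [8.5,[1.18,4.36,0],0.1],
    [8.5,[0,0,0],0],
    [8.5,[0,0,0],0],
  ],
)

```text
clock: 2.2
position: [0.4346, 0.2559, 0.2476]
ee_rot: [-0.673, 0.673, 0.217, -0.218]
contact_force: [-0.1, 0.8, -0.2]
width: 0.085
```

```bash
python3 - <<'E'
from h import *
from scipy.spatial.transform import Rotation as Rn
st=manip.get_state();q=st['ee_rot'];Rm=Rn.from_quat(q[[1,2,3,0]]).as_matrix();print(st['position'],np.degrees(np.arctan2(Rm[1,0],Rm[0,0])),st['qpos'],Rm[2])
im=grab('wrist'); save('wrist2.png',im['pixels']); C=cloud(im); 
m=(C[...,2]>0.122)&(C[...,2]<0.14)&(abs(C[...,0]-.435)<.05)&(abs(C[...,1]-.257)<.05);P=C[m];print(len(P))
if len(P)>5: print(cv2.minAreaRect((P[:,:2]*1000).astype(np.float32)),np.percentile(P[:,2],[5,50,95]))
E
```

```text
[0.43459103 0.25590493 0.24760521] 35.76814042180341 [ 3.94537086e-01  1.70672897e-01  1.64895907e+00 -6.04085723e-04
  1.32379772e+00 -2.29586644e-01] [-1.92210635e-03 -9.99998141e-01 -1.52045932e-04]
1357
((432.69683837890625, 255.820556640625), (13.941803932189941, 40.05335235595703), 35.28181076049805) [0.1289009  0.13095337 0.13209557]
```

View pics/wrist2.png

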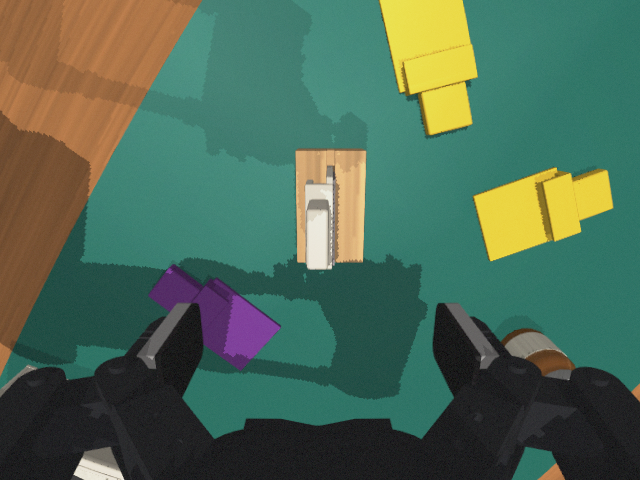

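The white tag's tab is under the gripper at wrist (318,230) and square to the jaws. Descending.

Request:
arm_command(
  commands=[
    [8.5,[0,0,-3],0],
    [8.5,[0,0.05,-3],0],
    [8.5,[0,0,-3],0],
    [8.5,[0,0,-2],0],
    [8.5,[0,0,-1],0],
    [8.5,[0,0,-1],0],
    [8.5,[0,0,0],0],
    [6,[0,0,0],0],
    [4,[0,0,0],0],
    [3,[0,0,0],0],
    [2.5,[0,0,0],0],
    [2.5,[0,0,0],0],
  ],
  grip_force=40,
)

```text
clock: 3.45
position: [0.435, 0.2562, 0.1186]
ee_rot: [0.673, -0.673, -0.217, 0.217]
contact_force: [0.3, -0.4, 0.0]
width: 0.0253
```

```bash
python3 - <<'E'
from h import *
s=manip.get_state();print(s['position'],s['width'],s['contact_force'])
im=grab('wrist');save('wrist3.png',im['pixels'])
E
```

```text
[0.43496573 0.2562309  0.11862708] 0.025257939322226457 [ 0.26002914 -0.35968716  0.03801903]
```

View pics/wrist3.png

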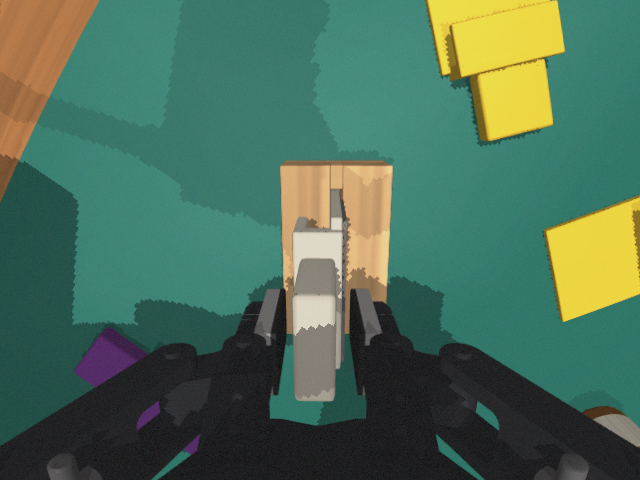

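The tab sits between the pads, its centre at column 315 against the jaw middle at about 319. Closing.

Request:
arm_command(
  commands=[
    [1.8,[0,0,0],0],
    [1.4,[0,0,0],0],
    [0.5,[0,0,0],0],
    [0,[0,0,0],0],
    [0,[0,0,0],0],
    [0,[0,0,0],0],
    [0,[0,0,0],0],
  ],
  grip_force=70,
)

```text
clock: 4.2
position: [0.4355, 0.2565, 0.1187]
ee_rot: [0.673, -0.673, -0.217, 0.216]
contact_force: [2.0, 1.3, 1.7]
width: 0.013
```

Request:
arm_command(
  commands=[
    [0,[0,0,0.5],0],
    [0,[0,0,0.5],0],
    [0,[0,0,1],0],
    [0,[0,0,2],0],
    [0,[0,0,2],0],
    [0,[0,0,2],0],
    [0,[0,0,2],0],
    [0,[0,0,2],0],
    [0,[0,0,2],0],
    [0,[0,0,1],0],
    [0,[0,0,0],0],
    [0,[0,0,0],0],
  ],
)

```text
clock: 5.4
position: [0.4338, 0.2555, 0.2675]
ee_rot: [-0.673, 0.673, 0.216, -0.218]
contact_force: [-0.3, -0.7, -1.4]
width: 0.0129
```

```bash
python3 - <<'E'
from h import *
s=manip.get_state();print(s['position'],s['width'],s['contact_force'])
for n in ['wrist','scene']:
    im=grab(n);save(n+'4.png',im['pixels'])
s=load('scene')['pixels'];u=proj(load('scene'),[manip.get_state()['position']])[0].astype(int);print(u)
save('scene4c.png',cv2.resize(s[max(0,u[1]-40):u[1]+100,u[0]-70:u[0]+70],None,fx=4,fy=4,interpolation=cv2.INTER_CUBIC))
E
```

```text
[0.43376609 0.25550696 0.26752303] 0.012904505838013058 [-0.30531043 -0.72654329 -1.36239104]
[428 199]
```

View pics/wrist4.png

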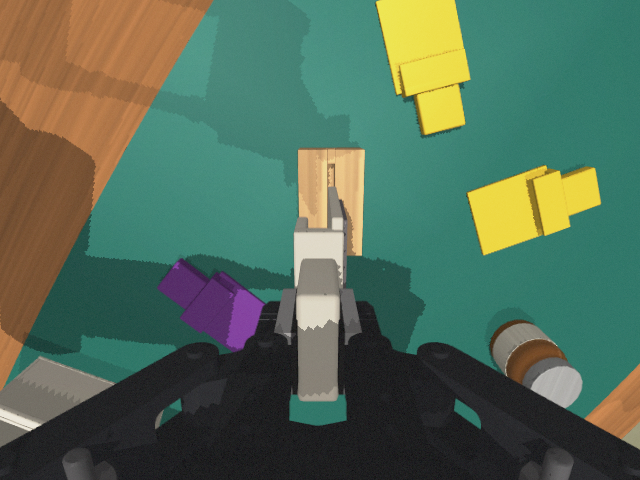

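View pics/scene4c.png

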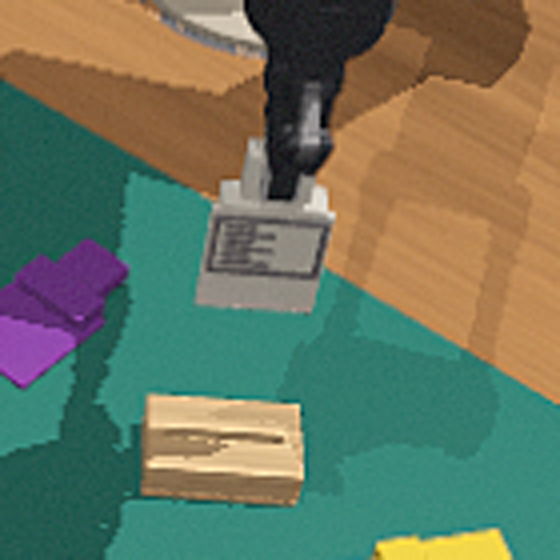

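```bash
python3 - <<'E'
from h import *
from scipy.spatial.transform import Rotation as Rn
st=manip.get_state();q=st['ee_rot'];Rm=Rn.from_quat(q[[1,2,3,0]]).as_matrix();yaw=np.arctan2(Rm[1,0],Rm[0,0]);print(np.degrees(yaw))
Z=Rn.from_euler('z',yaw).as_matrix()
for n in ['scene','wrist']:
    im=load(n);C=cloud(im);P=((C-st['position'])@Z)
    m=(abs(P[...,0])<.03)&(abs(P[...,1])<.05)&(P[...,2]>-.13)&(P[...,2]<-0.025)
    Q=P[m];print(n,len(Q))
    if n=='scene':
        f=Q[(Q[:,2]<-.04)&(Q[:,2]>-.10)];c=f.mean(0);u,s,v=np.linalg.svd(f-c);nn=v[2]*np.sign(v[2][0]);print('n',nn,c)
        lo=Q[(Q[:,2]<-.035)&(Q[:,0]>0.003)];print(cv2.minAreaRect((lo[:,1:]*1000).astype(np.float32)),lo.min(0),lo.max(0))
    else:
        # cross-piece top
        k=Q[(Q[:,2]>-.03)]; 
        T=P[(abs(P[...,0])<.012)&(abs(P[...,1])<.06)&(P[...,2]>0.005)&(P[...,2]<0.03)];print('tabtop',len(T),T.min(0),T.max(0),np.median(T,0))
        if len(T)>50: print(cv2.minAreaRect((T[:,:2]*1000).astype(np.float32)));A=np.c_[T[:,:2],np.ones(len(T))];print(np.linalg.lstsq(A,T[:,2],rcond=None)[0])
E
```

```text
35.69580032364449
scene 826
n [0.99995976 0.00470027 0.00764158] [ 0.01140978 -0.00183853 -0.06923896]
((-1.2243804931640625, -75.82042694091797), (71.63194274902344, 81.29833221435547), 0.08333688229322433) [ 0.00350104 -0.037048   -0.11645372] [ 0.01691812  0.03459496 -0.03514671]
wrist 1817
tabtop 7298 [-0.01199915 -0.01989818  0.0050056 ] [0.01199824 0.02115879 0.0299924 ] [-0.00048879  0.00666729  0.01332852]
((-0.09438228607177734, 0.6145401000976562), (41.00160598754883, 24.00606346130371), 89.52853393554688)
[ 0.04063115 -0.04027974  0.0154098 ]
```

Tag is held square: tilt below 0.5°, lateral offset about ±1 mm, and tag_center is about 50 mm below the TCP. Moving above the notch.

Request:
arm_command(
  commands=[
    [0,[0.3,-2,0],-0.02],
    [0,[0.6,-3.5,0],-0.033],
    [0,[0.6,-3.5,0],-0.033],
    [0,[0.6,-3.5,0],-0.033],
    [0,[0.6,-3.5,0],-0.033],
    [0,[0.6,-3.5,0],-0.033],
    [0,[0.6,-3.5,0],-0.033],
    [0,[0.6,-3.5,0],-0.033],
    [0,[0.6,-3.5,0],-0.033],
    [0,[0.6,-3.5,0],-0.033],
    [0,[0.6,-3.5,0],-0.033],
    [0,[0.22,-2,0],-0.008],
  ],
)

```text
clock: 6.7
position: [0.4999, -0.1365, 0.267]
ee_rot: [0.701, -0.701, -0.092, 0.093]
contact_force: [0.8, 0.9, -1.6]
width: 0.013
```

Request:
arm_command(
  commands=[
    [0,[0,0,0],0],
    [0,[0,0,0],0],
    [0,[0,0,0],0],
    [0,[0,0,0],0],
  ],
)

```text
clock: 7.1
position: [0.4997, -0.1327, 0.2682]
ee_rot: [0.701, -0.701, -0.094, 0.094]
contact_force: [0.2, -0.2, 0.2]
width: 0.0127
```

```bash
cat >> h.py <<'E'
from scipy.spatial.transform import Rotation as Rn
def stt():
    st=manip.get_state();q=st['ee_rot'];Rm=Rn.from_quat(q[[1,2,3,0]]).as_matrix();yaw=np.degrees(np.arctan2(Rm[1,0],Rm[0,0]))
    print('pos',st['position'].round(4),'yaw',yaw.round(2),'F',st['contact_force'].round(2),'w',st['width'],'t',st['clock']); return st,yaw
E
python3 - <<'E'
from h import *
stt()
for n in ['wrist','scene','top']:
    im=grab(n);save(n+'5.png',im['pixels'])
s=load('scene')['pixels'];u=proj(load('scene'),[[.499,-.134,.115]])[0].astype(int);print(u)
save('scene5c.png',cv2.resize(s[u[1]-90:u[1]+60,u[0]-80:u[0]+80],None,fx=4,fy=4,interpolation=cv2.INTER_CUBIC))
E
```

```text
pos [ 0.4997 -0.1327  0.2682] yaw 15.26 F [ 0.15 -0.15  0.16] w 0.012691097957223937 t 7.1
[285 184]
```

View pics/wrist5.png

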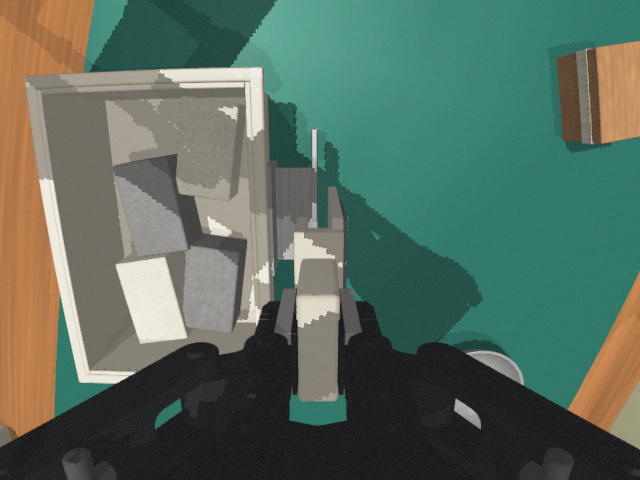

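View pics/scene5c.png

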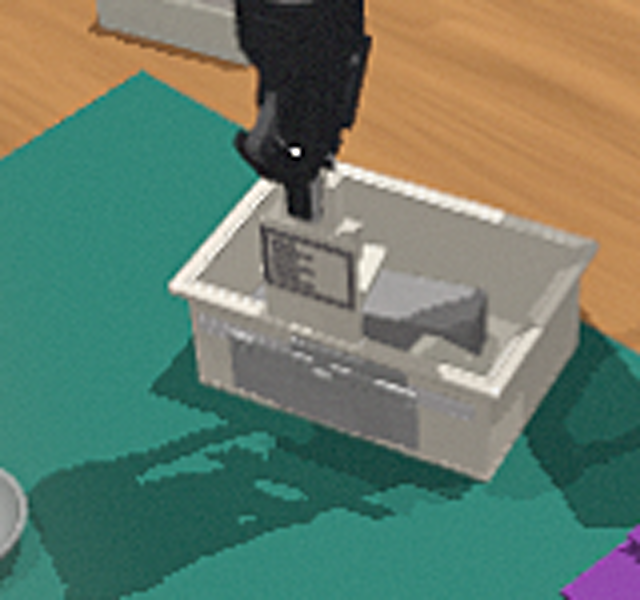

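```bash
python3 - <<'E'
from h import *
st,yaw=stt();im=load('wrist');Z=Rn.from_euler('z',15.2,degrees=True).as_matrix()
C=cloud(im);P=(C-st['position'])@Z; P[...,2]+=st['position'][2]
m=(P[...,2]>.108)&(P[...,2]<.122)&(abs(P[...,0])<.02)&(P[...,1]>0.02)&(P[...,1]<.1);Q=P[m];print(len(Q),Q.min(0),Q.max(0),np.median(Q,0));print(cv2.minAreaRect((Q[:,:2]*1000).astype(np.float32)))
# tag crosspiece / tab in wrist
m=(P[...,2]>.225+.01)&(abs(P[...,0])<.011)&(abs(P[...,1])<.05)&(P[...,2]<.29);
im=load('top');C=cloud(im);P2=(C-st['position'])@Z;P2[...,2]+=st['position'][2]
m=(P2[...,2]>.108)&(P2[...,2]<.122)&(abs(P2[...,0])<.02)&(abs(P2[...,1])<.1);Q=P2[m];print(len(Q));print(cv2.minAreaRect((Q[:,:2]*1000).astype(np.float32)))
w=load('wrist')['pixels'];save('w5c.png',cv2.resize(w[110:300,250:390],None,fx=4,fy=3,interpolation=cv2.INTER_CUBIC))
E
```

```text
pos [ 0.5    -0.1331  0.2685] yaw 15.25 F [ 0.18  0.39 -1.73] w 0.012987033890720298 t 7.25
358 [-0.00582301  0.02017667  0.11168247] [-0.0023825   0.06908463  0.11640631] [-0.00377449  0.04514434  0.11436743]
((-4.071045398712158, 44.63072967529297), (3.429884195327759, 48.90890121459961), 0.09179835021495819)
47
((-1.4028030633926392, 39.51774597167969), (60.90180587768555, 3.8937880992889404), 89.88811492919922)
```

View pics/w5c.png

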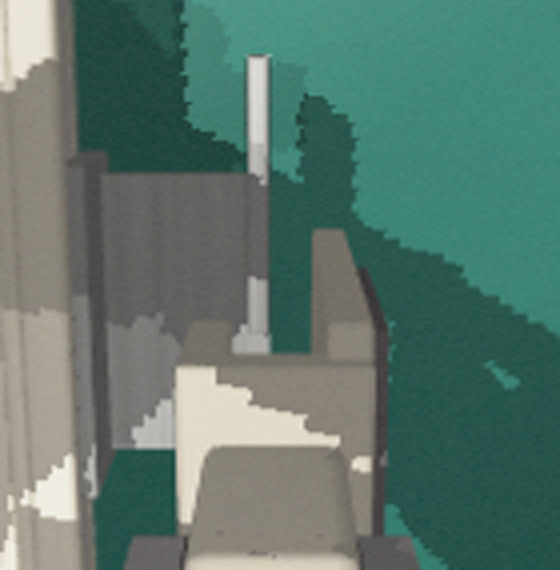

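View pics/top5.png

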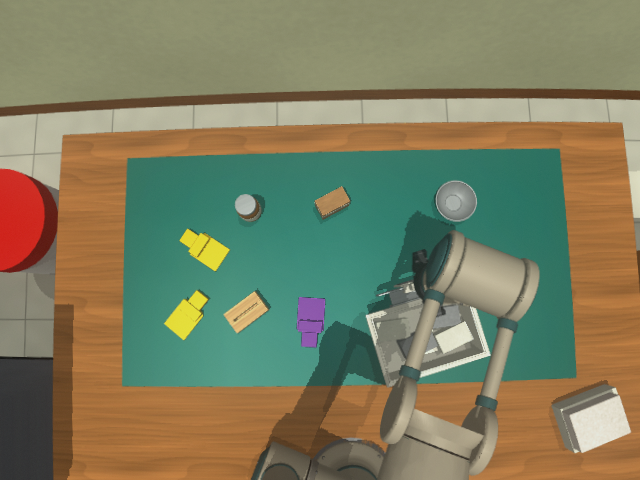

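The strip (wrist column 314) lies 1.4 mm bin-ward of the groove centre. Both cameras agree on that once the wrist's known bias is removed. Correcting, then descending to just above the strip.

Request:
arm_command(
  commands=[
    [0,[-0.08,-0.23,0],0],
    [0,[0,0,-1.5],0],
    [0,[0,0,-2],0],
    [0,[0,0,-2],0],
    [0,[0,0,-2],0],
    [0,[0,0,-1.2],0],
    [0,[0,0,-0.5],0],
    [0,[0,0,0],0],
    [0,[0,0,0],0],
    [0,[0,0,0],0],
  ],
)

```text
clock: 8.25
position: [0.4999, -0.1365, 0.1773]
ee_rot: [-0.701, 0.701, 0.094, -0.093]
contact_force: [-0.4, -0.3, -1.6]
width: 0.0134
```

```bash
python3 - <<'E'
from h import *
st,yaw=stt();im=grab('wrist');w=im['pixels'];save('w6c.png',cv2.resize(w[80:320,220:420],None,fx=3.5,fy=2.5,interpolation=cv2.INTER_CUBIC))
Z=Rn.from_euler('z',15.2,degrees=True).as_matrix()
C=cloud(im);P=(C-st['position'])@Z; P[...,2]+=st['position'][2]
m=(P[...,2]>.108)&(P[...,2]<.122)&(abs(P[...,0])<.008)&(P[...,1]>0.036)&(P[...,1]<.1);Q=P[m];print(len(Q),Q.min(0),Q.max(0),np.median(Q,0));print(cv2.minAreaRect((Q[:,:2]*1000).astype(np.float32)))
E
```

```text
pos [ 0.4999 -0.1365  0.1773] yaw 15.19 F [-0.36 -0.31 -1.62] w 0.013370673058873168 t 8.25
625 [-0.00459397  0.03600249  0.11176709] [-0.00120621  0.07228173  0.11622947] [-0.00266342  0.05459852  0.1143888 ]
((-2.899691104888916, 54.14312744140625), (36.2789306640625, 3.365694522857666), 89.95988464355469)
```

View pics/w6c.png

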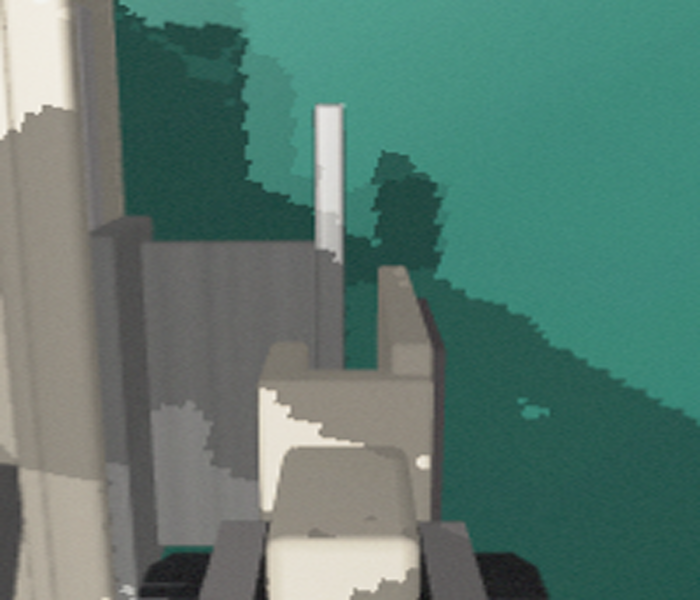

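Request:
arm_command(
  commands=[
    [0,[0,0,-0.4],0],
    [0,[0,0,-0.4],0],
    [0,[0,0,-0.4],0],
    [0,[0,0,-0.3],0],
    [0,[0,0,-0.2],0],
    [0,[0,0,0],0],
    [0,[0,0,0],0],
  ],
)

```text
clock: 9.0
position: [0.4993, -0.1362, 0.1593]
ee_rot: [0.701, -0.701, -0.093, 0.093]
contact_force: [-0.5, 0.4, -2.2]
width: 0.0131
```

Request:
arm_command(
  commands=[
    [0,[0,0,-0.1],0],
    [0,[0,0,-0.1],0],
    [0,[0,0,-0.1],0],
    [0,[0,0,-0.1],0],
    [0,[0,0,0],0],
    [0,[0,0,0],0],
  ],
)

```text
clock: 9.6
position: [0.4992, -0.1362, 0.1553]
ee_rot: [0.701, -0.701, -0.093, 0.093]
contact_force: [0.3, -1.0, -1.6]
width: 0.013
```

Request:
arm_command(
  commands=[
    [0,[0,0,-0.1],0],
    [0,[0,0,-0.1],0],
    [0,[0,0,0],0],
    [0,[0,0,0],0],
  ],
)

```text
clock: 10.0
position: [0.4992, -0.1362, 0.1533]
ee_rot: [0.701, -0.701, -0.093, 0.093]
contact_force: [-0.0, 0.3, -1.3]
width: 0.0132
```

Request:
arm_command(
  commands=[
    [0,[0,0,-0.1],0],
    [0,[0,0,-0.1],0],
    [0,[0,0,0],0],
    [0,[0,0,0],0],
  ],
)

```text
clock: 10.4
position: [0.4992, -0.1362, 0.1513]
ee_rot: [0.701, -0.701, -0.093, 0.093]
contact_force: [-0.9, 0.3, -1.5]
width: 0.013
```

Request:
arm_command(
  commands=[
    [0,[0,0,-0.1],0],
    [0,[0,0,-0.1],0],
    [0,[0,0,0],0],
    [0,[0,0,0],0],
  ],
)

```text
clock: 10.8
position: [0.4992, -0.1362, 0.1493]
ee_rot: [0.701, -0.701, -0.093, 0.093]
contact_force: [0.5, -0.2, -0.5]
width: 0.013
```

Request:
arm_command(
  commands=[
    [0,[0,0,-0.1],0],
    [0,[0,0,0],0],
    [0,[0,0,0],0],
  ],
)

```text
clock: 11.1
position: [0.4992, -0.1362, 0.1483]
ee_rot: [0.701, -0.701, -0.093, 0.093]
contact_force: [-0.7, 0.0, -0.4]
width: 0.013
```

Request:
arm_command(
  commands=[
    [0,[0,0,-0.1],0],
    [0,[0,0,0],0],
    [0,[0,0,0],0],
  ],
)

```text
clock: 11.4
position: [0.4993, -0.1363, 0.1476]
ee_rot: [-0.701, 0.701, 0.094, -0.093]
contact_force: [-1.1, 0.6, 1.3]
width: 0.0129
```

Contact comes at TCP z ≈ 0.148, the predicted home height; riding on the tongue would have been 0.156. Checking with pictures before letting go.

```bash
python3 - <<'E'
from h import *
st,yaw=stt();im=grab('wrist');w=im['pixels'];a=cv2.resize(w[100:300,240:400],(400,500),interpolation=cv2.INTER_CUBIC)
s=grab('scene');u=proj(s,[[.499,-.134,.115]])[0].astype(int);b=cv2.resize(s['pixels'][u[1]-60:u[1]+65,u[0]-50:u[0]+50],(400,500),interpolation=cv2.INTER_CUBIC)
save('c7.png',np.hstack([a,b]))
Z=Rn.from_euler('z',15.2,degrees=True).as_matrix()
for n in ['wrist','scene']:
    C=cloud(load(n));P=(C-np.array([.499,-.136,0]))@Z
    if n=='scene':
        Q=P[(abs(P[...,0])<.03)&(abs(P[...,1])<.05)&(P[...,2]>.03)&(P[...,2]<.118)&(P[...,0]>.005)];print(len(Q),Q.min(0),Q.max(0),np.median(Q,0))
    else:
        Q=P[(abs(P[...,0])<.012)&(P[...,1]>.035)&(P[...,1]<.09)&(abs(P[...,2]-.115)<.01)];print('strip z',np.median(Q,0),Q[:,1].max())
        Q=P[(abs(P[...,0])<.008)&(P[...,1]>.021)&(P[...,1]<.03)&(P[...,2]>.11)];print('cross z',len(Q),np.median(Q,0))
E
```

```text
pos [ 0.4993 -0.1363  0.1476] yaw 15.18 F [-1.1   0.6   1.26] w 0.012927018393510105 t 11.4
strip z [-0.00180794  0.05370808  0.11421652] 0.07132926807204587
cross z 1018 [-0.00020709  0.02618874  0.12211999]
485 [ 0.00513989 -0.03702486  0.0318694 ] [0.01847223 0.04733332 0.1177723 ] [0.01231411 0.00229336 0.07914881]
```

View pics/c7.png

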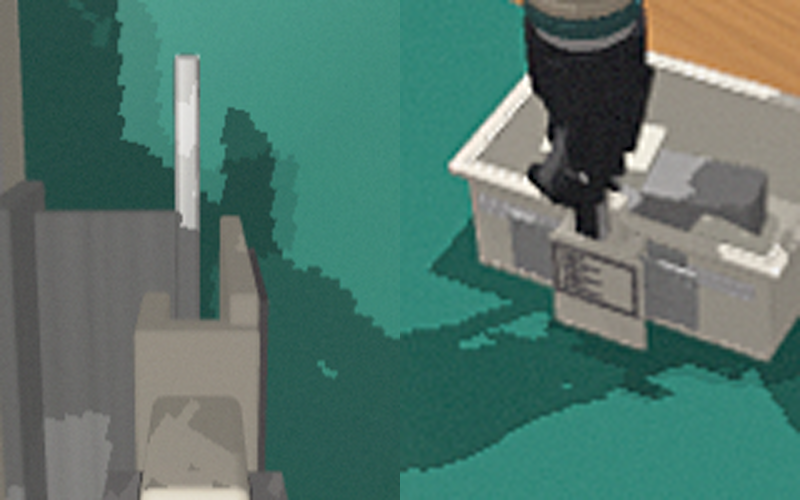

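Cross-piece top minus strip top is 122.1 − 114.2 = 7.9 mm, equal to its 8 mm thickness, so it is home, and the strip runs between the leg and the plate. Opening gently and backing off upward.

Request:
arm_command(
  commands=[
    [1.5,[0,0,0],0],
    [1.7,[0,0,0],0],
    [2.0,[0,0,0],0],
    [2.5,[0,0,0],0],
    [3.0,[0,0,0],0],
    [3.5,[0,0,0],0],
    [3.5,[0,0,0],0],
    [3.5,[0,0,0],0],
  ],
  grip_force=20,
)

```text
clock: 12.3
position: [0.4992, -0.1362, 0.1473]
ee_rot: [0.701, -0.701, -0.093, 0.093]
contact_force: [1.1, -0.9, 0.6]
width: 0.0351
```

Request:
arm_command(
  commands=[
    [3.5,[0,0,0.5],0],
    [3.5,[0,0,1],0],
    [3.5,[0,0,1.5],0],
    [3.5,[0,0,2],0],
    [3.5,[0,0,2],0],
    [3.5,[0,0,3],0],
    [3.5,[0,0,2],0],
    [3.5,[0,0,0],0],
    [3.5,[0,0,0],0],
  ],
)

```text
clock: 13.2
position: [0.4992, -0.1362, 0.2679]
ee_rot: [-0.701, 0.701, 0.094, -0.093]
contact_force: [-0.2, 0.2, -0.2]
width: 0.0349
```

```bash
python3 - <<'E'
from h import *
st,yaw=stt();im=grab('wrist');w=im['pixels'];a=cv2.resize(w[100:420,200:440],(390,520),interpolation=cv2.INTER_CUBIC)
s=grab('scene');u=proj(s,[[.499,-.134,.115]])[0].astype(int);b=cv2.resize(s['pixels'][u[1]-60:u[1]+65,u[0]-50:u[0]+50],(410,520),interpolation=cv2.INTER_CUBIC)
save('c8.png',np.hstack([a,b]))
Z=Rn.from_euler('z',15.2,degrees=True).as_matrix()
for n in ['wrist','scene']:
    C=cloud(load(n));P=(C-np.array([.499,-.136,0]))@Z
    if n=='wrist':
        Q=P[(abs(P[...,0])<.012)&(P[...,1]>.035)&(P[...,1]<.09)&(abs(P[...,2]-.115)<.01)];print('strip',np.median(Q,0),Q[:,1].max())
        Q=P[(abs(P[...,0])<.008)&(P[...,1]>.021)&(P[...,1]<.03)&(P[...,2]>.11)];print('cross',len(Q),np.median(Q,0))
        Q=P[(abs(P[...,0])<.02)&(abs(P[...,1])<.04)&(abs(P[...,2]-.162)<.008)];print('tab',len(Q),np.median(Q,0),cv2.minAreaRect((Q[:,:2]*1000).astype(np.float32)))
        A=np.c_[Q[:,:2],np.ones(len(Q))]
    else:
        f=P[(P[...,0]>.004)&(P[...,0]<.025)&(abs(P[...,1])<.03)&(P[...,2]>.04)&(P[...,2]<.112)];c=f.mean(0);v=np.linalg.svd(f-c)[2][2];print('face',c,v*np.sign(v[0]))
E
```

```text
pos [ 0.4992 -0.1362  0.2679] yaw 15.18 F [-0.18  0.19 -0.18] w 0.03485700380087671 t 13.2
strip [-0.00247887  0.05345942  0.11431427] 0.07149688981248725
cross 323 [0.0002103  0.02587606 0.12224276]
tab 1447 [0.00188672 0.00156851 0.16009769] ((2.0314321517944336, 0.30394744873046875), (40.10514831542969, 13.841611862182617), 89.85777282714844)
face [ 8.67408715e-03 -2.09644301e-05  7.64711232e-02] [ 0.99764469  0.01140901 -0.06763807]
```

View pics/c8.png

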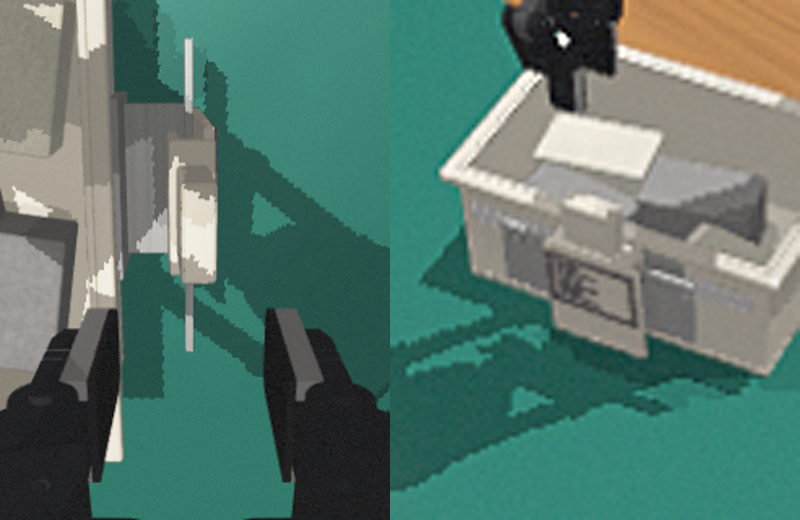

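The tag hangs free on the strip between its two visible ends (crop 189,75 and 189,320), with a slight lean from the plate's weight. One last check of bystanders and stillness, then hand in.

```bash
python3 - <<'E'
from h import *
a0=cv2.imread('pics/top0.png').astype(int);im=grab('top');a1=cv2.cvtColor(im['pixels'],cv2.COLOR_RGB2BGR).astype(int)
for n,(u,v) in dict(carton=(332,202),jar=(248,207),dish=(456,201)).items():
    print(n,abs(a0-a1)[v-25:v+25,u-25:u+25].mean().round(2))
s0=load('scene')['pixels'].astype(int);s1=grab('scene')['pixels'].astype(int)
u=proj(load('scene'),[[.499,-.134,.115]])[0].astype(int);print('tag motion diff',abs(s0-s1)[u[1]-25:u[1]+40,u[0]-30:u[0]+30].mean(), abs(s0-s1)[300:400,500:600].mean())
print(manip.sign_off())
E
```

```text
carton 0.83
jar 0.84
dish 2.06
tag motion diff 2.2174358974358976 1.9202
the job is handed in; nothing more can be done
None
```

The white tag is hanging on the bin's hook with its scale face pointing away from the bin, and I handed the job in at about 13.4 s. No regrasp was needed. I gripped it by the tab, lifted it out of the holder, turned it about 20° and lowered it onto the strip. The tongue dropped into the notch on the first try, so I never had to slide it. The wrist force during seating changed by only about 3 N.

Last checks:
- **Seating:** the cross-piece top was 7.9 mm above the strip top, matching its 8 mm thickness, so the tag is fully home.
- **Lean:** it leans about 0.068 rad from the plate's weight (limit 0.12) and is square to the bin within about 0.01 rad.
- **Scale face:** it is roughly 8–9 mm beyond the strip (allowed 4–17 mm).
- **Stillness:** two scene pictures in a row differed by little more than image noise around the tag (2.2 against 1.9).
- **Carton, jar and dish:** the carton and jar show no visible change from the start. The dish patch differed slightly more (2.06 against about 0.8). I took that as the arm's shadow but did not check it separately; the arm never went near the dish.
- **Gripper:** it is open and about 12 cm above the tag, reading almost no force.

Two measurements disagreed: the wrist camera reads sideways positions about 3 mm off from the top camera. I corrected for this using where the gripper actually closed on the tab. The sign-off gave no verdict.

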